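# Tare the lab balance with its draft shield shut

### The job

An empty beaker stands ready on the pan of the lab balance, but the glass roof of the draft shield has been left open. With your fingertips, gently slide the roof (it carries an upright bar) fully shut towards the display, then lightly press the tare key (the long bar key at the right-hand end of the key row, seen by someone facing the display) down and let it come up again. Leave the balance's other keys, the beaker and everything else on the bench undisturbed.

Things in the scene. Friction and masses are not known exactly. Their poses are not given: they have to be found in the camera images.
- balance: White lab balance, 310 mm deep (its x), 210 mm wide (y), 196 mm tall, fixed. Origin: centre of its underside, on the bench. Its -x is the operator's side, roughly towards the robot; +y the operator's left. Grey front panel: slopes from x = -155 mm (38 mm high) up to x = -55 (60 mm high). Glass draft shield behind: x -55 to 95, 170 mm wide, 175 mm high; then a tower of that height to x = 155
- tare (a joint): Travel of the tare key in m: 0 up, 0.004 fully down, straight into the panel (12.4 degrees off vertical). A spring needs about 1.5 N to start it, 4 N at half travel and 6.5 N fully down, and brings it up again; over 2 mm counts as pressed
- tare_top (a point): Centre of the top face of the tare key, at x = -131, y = -62, z = 49 mm of the balance when up. The key is a dark bar 50 mm long (along the balance's y), 16 mm deep, standing 6 mm proud of the panel, at the operator's right-hand end of the key row
- roof (a joint): How far the glass roof is open in m: 0 is fully shut against a hard stop, 0.100 fully open. It slides level along the balance's x (opens to +x, towards the tower; shuts to -x), stays where it is left, and takes about 1.5 N to move
- roof_bar (a point): Middle of the top rear (+x) edge of the upright dark bar on the glass roof; moves with it. The bar is 70 mm wide along the balance's y, 8 mm thick, and its rear face lies at this point; the pane's top is 16 mm below this point and runs clear for 136 mm behind the bar. Shut, this point is at x = -39, y = 0, z = 196.5 mm of the balance
- print_key (a joint): Travel of the print key in m (0 up, 0.004 down), a 14 mm square dark key in the same row as the tare key, at x = -131, y = +8 mm of the balance, 6 mm proud of the panel; not to be pressed
- menu_key (a joint): Travel of the menu key in m (0 up, 0.004 down), a 14 mm square dark key in the same row as the tare key, at x = -131, y = +38 mm of the balance, 6 mm proud of the panel; not to be pressed
- power_key (a joint): Travel of the power key in m (0 up, 0.004 down), a 16 mm round dark key in the same row as the tare key, at x = -131, y = +74 mm of the balance, 6 mm proud of the panel; not to be pressed
- beaker: Glass beaker, 50 mm in diameter, 70 mm tall, 50 g, standing loose on the 90 mm round pan inside the shield; its top is 140 mm above the bench. Origin: centre of its underside
- reagent_jar: Brown glass jar with white cap, 48 mm in diameter, 85 mm tall, loose beside the balance. Origin: centre of its underside
- spirit_lamp: Round glass spirit lamp with a white collar and clear cap, 74 mm in diameter, 88 mm tall, loose beside the balance. Origin: centre of its underside
- spatula: Steel lab spatula with a flat blade and a shallow scoop, 174 mm long, 6 mm thick, lying loose in front of the balance. Origin: middle of its length, underside; it lies along its own x
- flask: Conical glass flask, 78 mm in diameter, 110 mm tall, loose at the right. Origin: centre of its underside
- petri_dish: Pale clear closed dish, 90 mm in diameter, 16 mm high, loose at the right. Origin: centre of its underside
- pen: Black pen, 125 mm long, 10 mm thick, lying loose on the papers at the left. Origin: centre of its underside
- wash_bottle: White wash bottle with red cap and spout, 62 mm in diameter, 168 mm tall, loose at the left. Origin: centre of its underside
Things that resemble listed ones, but are neither listed nor needed, are in the scene too. What is shaped like the beaker but green, purple or yellow is not meant.

How it is judged:
By the outcome, as a careful person would: the job done as asked, in the order asked, and still so for the second after the job is handed in, with the robot touching nothing.
It also fails if it takes over 48 s, if anything falls off the work surface, if the arm or the gripper's body presses on something with over 40 N, if the wrist force passes 120 N, or if a joint passes its speed limit or range.

### The arm

A 6-joint arm with a two-finger parallel gripper is mounted at the origin on the work surface. World frame = base frame: x ahead of the robot, y to its left, z up, the work surface at z = 0. Lengths are in m, angles in rad, forces in N, time in s.
With the tool pointing down it reaches from about 0.35 to 0.975 m from the base axis. Payload 4.9 kg.
Tool frame: the origin (TCP) lies midway between the tips of the shut fingers; the grasp point (between the pads) lies 19 mm behind it; z points along the fingers, y is the line along which they close (so a half turn about z gives the same grasp; the last joint's range is limited). The gripper opens to 85 mm and grips with 20 to 120 N. Pads are 22 mm wide; open, the fingers measure 114 mm over their backs; the gripper's body (76 mm by 85 mm) begins 54 mm behind the grasp point. The pads swing forward as they close: fully open they stand 13 mm farther back than shut.
Start: joints at [-0.119, 0.053, 1.613, -0, 1.476, -0.119], TCP at [0.625, 0, 0.231] pointing down, gripper open.
Joint ranges: [-3.01, 3.01], [-1.01, 2.22], [0.06, 2.58], [-1.02, 4.17], [0.09, 2.62], [-3.14, 3.14]. Speed limits (rad/s): [2.57, 2.57, 3.14, 3.14, 3.14, 3.14].

### API

Orientations are given as a unit quaternion [w, x, y, z].
In Python, from plant import * gives the robot as it stands.
- The arm moves only by the tool jog_arm, never from a script. Its argument "targets" is a list of rows, each a list of 3 entries, a list of its own where there are three numbers: the shift along the tool's x, y, z in units of 25 mm (1.0 is 25 mm), then the turn, a rotation vector about the tool's x, y, z in units of 8 degrees (1.0 is 8 degrees), then the opening in per cent of the stroke, from 0 (shut) to 100 (fully open). A call has 1 to 8 rows; each row is the pose to reach, as a shift and turn from the pose commanded when the call began, along the tool's axes at that moment; what a row does not reach only later rows make up. A row lasts 1/8 s, in which the tool goes at most 62.5 mm and 10.7 degrees, less where a joint would pass 70% of its speed; a pose out of reach is approached as far as the arm can. A call with a gripper value outside its range is refused whole. The fingers move at their own pace and stop on an object; the grip force is fixed at half the most. Time passes only in rows, so rows that repeat a pose let the fingers close. It gives the time, the measured TCP pose, the force, the opening and the grip force at its end, in the units of the state.
- state(): the state, without advancing time (a new reading comes with each control period).
- grab_frame(name): name is "scene" or "side" or "wrist"; returns (picture, depth): 480x640x3 uint8, red, green, blue; 480x640 float32, m along the optical axis (not along the pixel's ray), 0 where there is no reading.
- camera_params(name): a dict with "fovy" (degrees; the focal length in pixels is half the picture's height over the tangent of half this angle, whatever the lens; pixels are square), "cx", "cy" (the principal point, pixels), "rvec" (rotation vector, rad) and "tvec" (3), from world to camera coordinates, as OpenCV has them; the wrist camera has in their place "hand_eye" (4x4, takes a point from camera to tool coordinates, whose origin is the TCP and whose axes are the flange's). Camera axes: x right, y down, z forward; pixel columns grow to the right and rows downward; lengths in m; the calibration is good to about 2 mm. A picture is of the moment at which its call begins: read the wrist's pose just before it. camera_params takes no time and is no camera call.
- job_done(): hands the job in; it is judged then, once.
The state is a dict: "time": time; "joint_pos": joint angles; "joint_vel": joint speeds; "joint_efforts": joint torques, N m; "tool_pos": TCP position; "tool_rot": TCP orientation; "contact_force": force on the tool from outside, world axes, zero at the start; "ft_torque": the same for the moment, N m; "gripper_width": opening from 0.0 (shut) to 1.0 (fully open); "grasp_force": force on a finger pad.
Only numpy, scipy, OpenCV 4.12 (cv2) and the standard library are available. Lean on these libraries where they do the work, as an engineer would, in place of code of your own. Each camera call takes 0.05 s, during which the arm holds its last target. There are 200 camera calls.

## Working session

There is one attempt and no reset: what is moved stays moved. The work goes in short steps, Python scripts to look and compute and a tool call to move; the robot and the scene stay as the last step left them, time stands still between calls to the robot, and variables do not carry over. Pictures are saved under pics/ and viewed, at most 10 in all, crops included, and the job is handed in when it is done.

Besides the shell and the picture viewer there is one more tool, called after ">>>" as name(argument=value, ...), one argument or row to a line, values as JSON. jog_arm: Moves the arm, as the interface text tells. Its arguments: {"type":"object","properties":{"targets":{"type":"array"}},"required":["targets"]}

```bash
mkdir -p pics
cat > h.py <<'E'
from plant import *
import numpy as np, cv2
from scipy.spatial.transform import Rotation as R
def cam(name, st=None):
    p=camera_params(name); f=240/np.tan(np.radians(p["fovy"])/2)
    K=np.array([[f,0,p["cx"]],[0,f,p["cy"]],[0,0,1]])
    if "rvec" in p:
        Rm=R.from_rotvec(np.ravel(p["rvec"])).as_matrix(); t=np.ravel(p["tvec"])
        return K,Rm.T,-Rm.T@t
    H=np.array(p["hand_eye"]); q=st["tool_rot"]; Rt=R.from_quat([q[1],q[2],q[3],q[0]]).as_matrix()
    return K,Rt@H[:3,:3],Rt@H[:3,3]+np.array(st["tool_pos"])
def cast(c,u,v,z):
    K,Rw,o=c; d=Rw@np.linalg.solve(K,[u,v,1.]); return o+d*(z-o[2])/d[2]
def proj(c,P):
    K,Rw,o=c; q=K@(Rw.T@(np.array(P)-o)); return q[:2]/q[2]
E
python3 - <<'E'
from h import *
for n in("scene","side"):
    im,d=grab_frame(n); cv2.imwrite(f"pics/{n}0.png",im[...,::-1]); np.savez(f"{n}0.npz",im=im,d=d)
    c=cam(n); print(n,c[2],c[1][:,2])
s=state(); print(s["tool_pos"],s["tool_rot"],s["contact_force"],s["time"])
E
```

```text
scene [ 0.28508733 -0.77897235  1.22189096] [ 0.14498773  0.59405955 -0.791247  ]
side [0.20741111 0.76835501 0.89207379] [ 0.24703021 -0.6815172  -0.68884714]
[6.24426048e-01 7.44857022e-05 2.30177282e-01] [-7.31878322e-04  7.07105557e-01  7.07107382e-01 -5.88676503e-04] [ 0.35948036 -0.5433802  -0.42684998] 0.1
```

View pics/scene0.png

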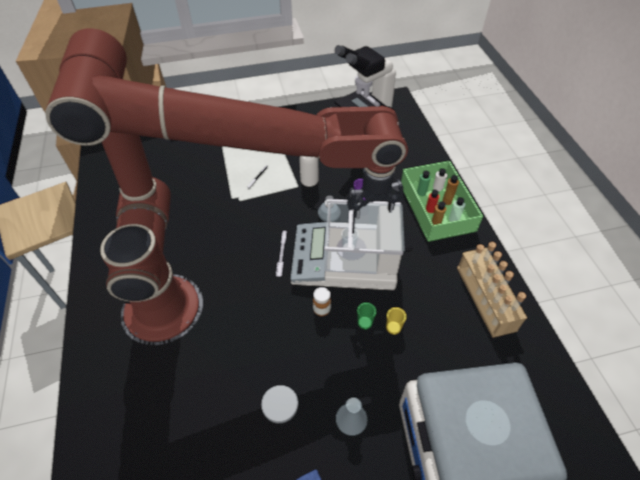

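View pics/side0.png

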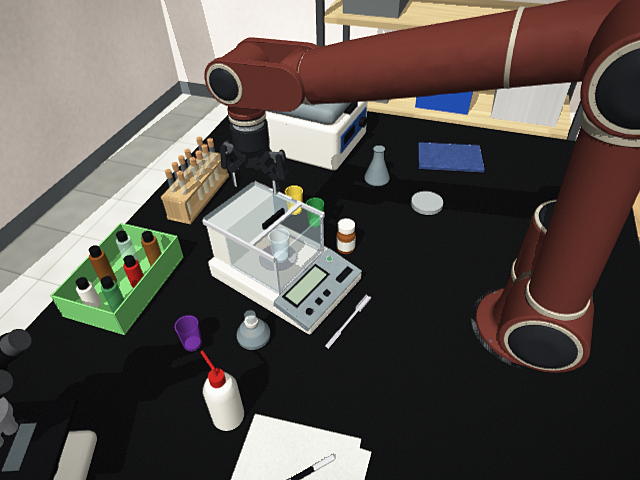

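The side view shows the balance around (285,260), with the dark roof bar near (273,217), the tare key near (345,273), and the other keys near (331,293), (320,301) and (308,311). In the scene view the balance is around (350,245), with tare near (300,267) and the other keys above it.

Run:
```python
from h import *
a=cv2.imread("pics/scene0.png")[190:300,280:420]; b=cv2.imread("pics/side0.png")[175:335,200:370]
a=cv2.resize(a,None,fx=2.8,fy=2.8,interpolation=2); b=cv2.resize(b,(400,376),interpolation=2)
o=np.zeros((376,800,3),np.uint8); o[:308,:392]=a; o[:,400:]=b; cv2.imwrite("pics/crop.png",o)
for n,(r0,r1,c0,c1) in {"scene":(220,280,290,330),"side":(205,325,255,360)}.items():
    im=np.load(n+"0.npz")["im"]; g=cv2.cvtColor(im,cv2.COLOR_RGB2GRAY)
    m=np.zeros_like(g); m[r0:r1,c0:c1]=(g[r0:r1,c0:c1]<75)*255
    k,l,st,ce=cv2.connectedComponentsWithStats(m)
    for i in range(1,k):
        if st[i,4]>8: print(n,st[i],ce[i].round(1),[cast(cam(n),*ce[i],z).round(4) for z in(.049,.1965)])
```

```text
scene [290 220  34  56 309] [296.1 234.9] [array([0.4301, 0.1298, 0.049 ]), array([0.4119, 0.0155, 0.1965])]
scene [303 229   3   4   9] [303.9 230.7] [array([0.4574, 0.1407, 0.049 ]), array([0.4358, 0.025 , 0.1965])]
scene [302 238   3   4   9] [302.9 239.7] [array([0.4465, 0.1065, 0.049 ]), array([ 0.4262, -0.0049,  0.1965])]
scene [301 246   3   4  11] [301.9 247.4] [array([0.4371, 0.0781, 0.049 ]), array([ 0.418 , -0.0296,  0.1965])]
scene [298 260   5  14  48] [299.7 266.3] [array([0.4153, 0.0113, 0.049 ]), array([ 0.399 , -0.0881,  0.1965])]
side [ 322  205   38   64 1335] [341.6 229.1] [array([ 0.4669, -0.1353,  0.049 ]), array([0.4215, 0.0228, 0.1965])]
side [262 208  23  22 169] [272.9 218.3] [array([ 0.6541, -0.1214,  0.049 ]), array([0.576 , 0.0343, 0.1965])]
side [288 226  13   7  13] [294.  229.2] [array([ 0.5848, -0.0975,  0.049 ]), array([0.5187, 0.054 , 0.1965])]
side [282 264  48  44 247] [305.2 285.9] [array([0.4904, 0.078 , 0.049 ]), array([0.4409, 0.1987, 0.1965])]
side [336 266  17  17 121] [343.8 273.9] [array([0.4164, 0.0148, 0.049 ]), array([0.3798, 0.1467, 0.1965])]
side [320 280  40  45 731] [343.8 307.6] [array([0.3876, 0.1118, 0.049 ]), array([0.3561, 0.2267, 0.1965])]
side [323 289   8   8  39] [326.5 292.4] [array([0.4376, 0.0816, 0.049 ]), array([0.3973, 0.2018, 0.1965])]
side [315 297   8   8  40] [318.4 300.6] [array([0.4474, 0.1101, 0.049 ]), array([0.4054, 0.2253, 0.1965])]
side [255 302  37  23 373] [268.4 316.2] [array([0.5372, 0.1849, 0.049 ]), array([0.4795, 0.287 , 0.1965])]
side [306 308   7   7  41] [308.9 310.9] [array([0.458 , 0.1441, 0.049 ]), array([0.4142, 0.2533, 0.1965])]
side [347 311  13  14 102] [355.  319.4] [array([0.3554, 0.1355, 0.049 ]), array([0.3295, 0.2462, 0.1965])]
```

View pics/crop.png

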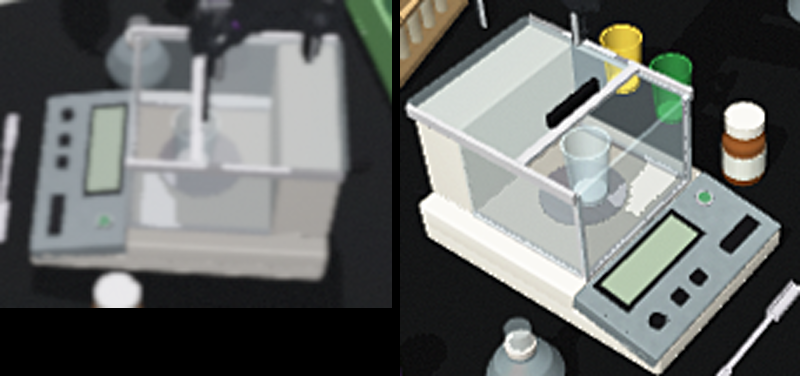

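The tare-to-power distance comes out at exactly 136 mm. That puts the balance yaw at about -17.9° and its origin at about (0.5595, 0.0317). The roof is about 64 mm open. I'll shut the fingers, align with the balance and stay above the pane behind the bar.

>>> jog_arm(
  targets=[
    [[0.25,-0.15,0],[0,0,1.1],0],
    [[0.5,-0.3,0],[0,0,2.24],0],
    [[0.5,-0.3,0],[0,0,2.24],0],
    [[0.5,-0.3,0],[0,0,2.24],0],
    [[0.5,-0.3,0],[0,0,2.24],0],
    [[0.5,-0.3,0],[0,0,2.24],0],
  ],
)

```text
time: 0.85
tool_pos: [0.6175, 0.0123, 0.2313]
tool_rot: [-0.0, 0.808, 0.589, -0.0]
contact_force: [-0.9, -0.4, -0.4]
gripper_width: 0.001
grasp_force: 0.0
```

```bash
cat >> h.py <<'E'
O=np.array([.5595,.0317,0]); a=np.radians(-17.9)
B=np.array([[np.cos(a),-np.sin(a),0],[np.sin(a),np.cos(a),0],[0,0,1]])
def bal(p): return ((np.array(p)-O)@B*1000).round(1)
E
python3 - <<'E'
from h import *
s=state(); im,d=grab_frame("wrist"); cv2.imwrite("pics/w1.png",im[...,::-1]); np.savez("w1.npz",im=im,d=d)
c=cam("wrist",s); print(bal(s["tool_pos"]),c[2],bal(c[2]),s["gripper_width"])
for P in [(-39+64,35,196.5),(-39+64,-35,196.5),(-131,-62,49),(-131,8,49)]:
    print(P,proj(c,O+B@(np.array(P)/1000)))
E
```

```text
[ 61.2  -0.6 231.3] [0.64056482 0.08250224 0.37309588] [ 61.5  73.3 373.1] 0.0012832672705587105
(25, 35, 196.5) [241.59466426 198.53649973]
(25, -35, 196.5) [250.05450157 343.08119291]
(-131, -62, 49) [ 94.50552493 275.34111269]
(-131, 8, 49) [ 80.24772329 192.03507515]
```

View pics/w1.png

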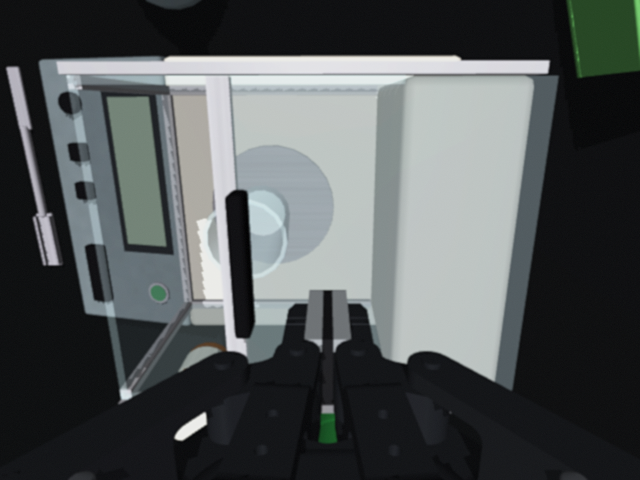

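The wrist view shows the bar's rear top edge from (248,193) to (254,336) and tare at (97,273). Both are within 3 mm of the prediction, and the fingertips are clear behind the bar. Lowering now.

>>> jog_arm(
  targets=[
    [[0,0,0.6],[0,0,0],0],
    [[0,0,1.2],[0,0,0],0],
    [[0,0,1.6],[0,0,0],0],
    [[0,0,1.75],[0,0,0],0],
    [[0,0,1.75],[0,0,0],0],
  ],
)

```text
time: 1.52
tool_pos: [0.6174, 0.0125, 0.1872]
tool_rot: [-0.0, 0.809, 0.588, -0.0]
contact_force: [-0.1, -0.4, -0.5]
gripper_width: -0.0
grasp_force: 0.0
```

>>> jog_arm(
  targets=[
    [[0,-0.2,0],[0,0,0],0],
    [[0,-0.4,0],[0,0,0],0],
    [[0,-0.6,0],[0,0,0],0],
    [[0,-0.8,0],[0,0,0],0],
    [[0,-1.0,0],[0,0,0],0],
    [[0,-1.2,0],[0,0,0],0],
    [[0,-1.4,0],[0,0,0],0],
    [[0,-1.6,0],[0,0,0],0],
  ],
)

```text
time: 2.52
tool_pos: [0.5792, 0.0249, 0.1877]
tool_rot: [0.0, 0.809, 0.588, 0.0]
contact_force: [1.8, -1.3, -0.6]
gripper_width: 0.003
grasp_force: 0.6
```

>>> jog_arm(
  targets=[
    [[0,-0.2,0],[0,0,0],0],
    [[0,-0.4,0],[0,0,0],0],
    [[0,-0.6,0],[0,0,0],0],
    [[0,-0.8,0],[0,0,0],0],
    [[0,-1.0,0],[0,0,0],0],
    [[0,-1.2,0],[0,0,0],0],
    [[0,-1.3,0],[0,0,0],0],
    [[0,-1.3,0],[0,0,0],0],
  ],
)

```text
time: 3.52
tool_pos: [0.5481, 0.035, 0.1875]
tool_rot: [-0.0, 0.809, 0.588, -0.0]
contact_force: [0.4, -0.1, 0.0]
gripper_width: -0.001
grasp_force: 0.1
```

Run:
```python
from h import *
s=state(); im,d=grab_frame("side"); print(bal(s["tool_pos"]),s["contact_force"])
b=im[175:335,200:370,::-1]; cv2.imwrite("pics/s2.png",cv2.resize(b,(680,640))[:600])
c=cam("side")
for x in (-39,-24): print([proj(c,O+B@(np.array(P)/1000)).round(1) for P in[(x,35,196.5),(x,-35,196.5)]])
```

```text
[-11.8  -0.3 187.5] [ 0.442813   -0.1132807   0.02668497]
[array([283.8, 234.8]), array([304. , 217.3])]
[array([278.4, 232. ]), array([298.7, 214.7])]
```

View pics/s2.png

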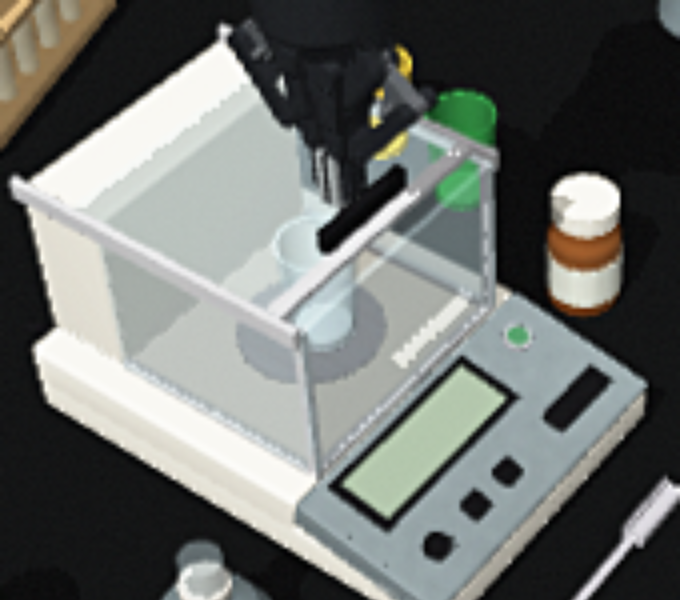

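The roof is following, with the bar at crop (320–405, 170–250) just in front of the fingertips and roughly 15–20 mm of travel left. Creeping on until it meets the stop.

>>> jog_arm(
  targets=[
    [[0,-0.08,0],[0,0,0],0],
    [[0,-0.16,0],[0,0,0],0],
    [[0,-0.24,0],[0,0,0],0],
    [[0,-0.32,0],[0,0,0],0],
    [[0,-0.4,0],[0,0,0],0],
    [[0,-0.4,0],[0,0,0],0],
  ],
)

```text
time: 4.32
tool_pos: [0.5387, 0.038, 0.1875]
tool_rot: [-0.0, 0.809, 0.588, -0.0]
contact_force: [0.1, 0.4, -0.0]
gripper_width: -0.005
grasp_force: 0.1
```

>>> jog_arm(
  targets=[
    [[0,-0.04,0],[0,0,0],0],
    [[0,-0.08,0],[0,0,0],0],
    [[0,-0.12,0],[0,0,0],0],
    [[0,-0.12,0],[0,0,0],0],
  ],
)

```text
time: 4.82
tool_pos: [0.536, 0.0389, 0.1876]
tool_rot: [-0.0, 0.809, 0.588, -0.0]
contact_force: [0.8, -0.5, 1.0]
gripper_width: 0.0
grasp_force: 0.3
```

>>> jog_arm(
  targets=[
    [[0,-0.04,0],[0,0,0],0],
    [[0,-0.08,0],[0,0,0],0],
    [[0,-0.08,0],[0,0,0],0],
  ],
)

```text
time: 5.2
tool_pos: [0.5346, 0.0393, 0.1878]
tool_rot: [0.0, 0.809, 0.588, 0.0]
contact_force: [2.7, -1.7, -1.7]
gripper_width: 0.001
grasp_force: 1.3
```

>>> jog_arm(
  targets=[
    [[0,-0.04,0],[0,0,0],0],
    [[0,-0.08,0],[0,0,0],0],
    [[0,-0.08,0],[0,0,0],0],
  ],
)

```text
time: 5.58
tool_pos: [0.5341, 0.0394, 0.1884]
tool_rot: [0.002, 0.809, 0.588, 0.002]
contact_force: [7.8, -2.0, -2.3]
gripper_width: 0.002
grasp_force: 3.5
```

The TCP has stalled with the force up to 8 N, so the roof is on its stop. Backing off, lifting and checking.

>>> jog_arm(
  targets=[
    [[0,0.2,0],[0,0,0],0],
    [[0,0.5,0],[0,0,0],0],
    [[0,0.5,-0.6],[0,0,0],0],
    [[0,0.5,-1.5],[0,0,0],0],
    [[0,0.5,-2.6],[0,0,0],0],
    [[0,0.5,-2.6],[0,0,0],0],
  ],
)

```text
time: 6.32
tool_pos: [0.5457, 0.0362, 0.2564]
tool_rot: [0.002, 0.809, 0.588, 0.002]
contact_force: [0.2, -0.8, 0.3]
gripper_width: -0.003
grasp_force: 0.0
```

Run:
```python
from h import *
s=state(); im,d=grab_frame("side"); print(bal(s["tool_pos"]),s["contact_force"])
g=cv2.cvtColor(im,cv2.COLOR_RGB2GRAY); c=cam("side")
b=im[175:335,200:370,::-1]; cv2.imwrite("pics/s3.png",cv2.resize(b,(637,600)))
r0,r1,c0,c1=205,250,270,312
m=np.zeros_like(g); m[r0:r1,c0:c1]=(g[r0:r1,c0:c1]<75)*255
k,l,st,ce=cv2.connectedComponentsWithStats(m)
for i in range(1,k):
    if st[i,4]>30: print(st[i],ce[i],bal(cast(c,*ce[i],.189)))
n=B@np.array([-.2147,0,.9767]); top=O+B@np.array([-.131,-.062,.049]); print("tare",top, "above40",top+.04*n)
```

```text
[-14.5   0.  256.4] [ 0.20571312 -0.8344938   0.28755742]
[284 219  23  22 172] [295.11046512 229.18023256] [-41.9   0.8 189. ]
tare [0.41578502 0.01296486 0.049     ] above40 [0.40761273 0.01560444 0.088068  ]
```

View pics/s3.png

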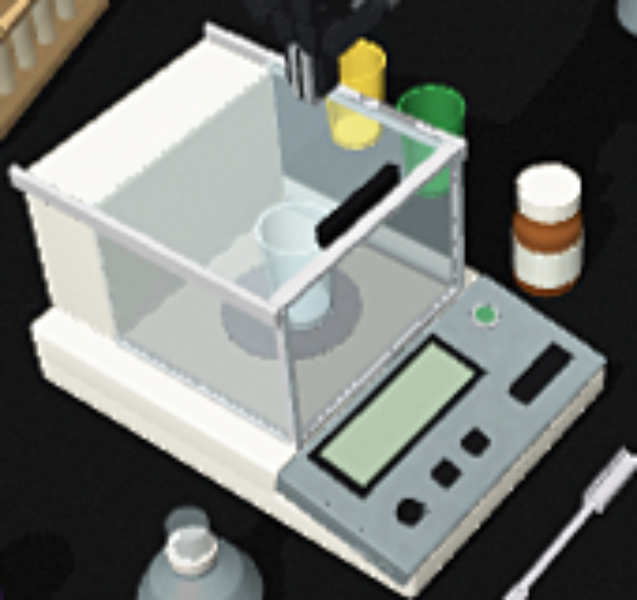

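The roof is shut: the bar centre is at x ≈ -42 mm against -43 nominal, the front rail is flush and the beaker is still upright on the pan. Next I'll move over the tare key and tilt square to the panel.

>>> jog_arm(
  targets=[
    [[-0.6,-1.25,0],[0,0,0],0],
    [[-1.2,-2.5,0],[0,0,0],0],
    [[-1.8,-3.75,0],[-0.4,0,0],0],
    [[-2.48,-5.0,0],[-0.8,0,0],0],
    [[-2.48,-5.0,1.5],[-1.2,0,0],0],
    [[-2.48,-5.0,3.0],[-1.55,0,0],0],
    [[-2.48,-5.0,5.0],[-1.55,0,0],0],
    [[-2.48,-5.0,5.0],[-1.55,0,0],0],
  ],
)

```text
time: 7.38
tool_pos: [0.4019, 0.0162, 0.1215]
tool_rot: [0.083, 0.804, 0.585, 0.059]
contact_force: [0.1, -0.2, 0.5]
gripper_width: -0.001
grasp_force: 0.0
```

```bash
cat > look.py <<'E'
from h import *
import sys
s=state(); im,d=grab_frame("wrist"); c=cam("wrist",s)
q=s["tool_rot"]; Rt=R.from_quat([q[1],q[2],q[3],q[0]]).as_matrix()
print(bal(s["tool_pos"]),(B.T@Rt[:,2]).round(3),s["contact_force"],s["time"])
top=O+B@np.array([-.131,-.062,.049])
print("tool units to tare top",(Rt.T@(top-np.array(s["tool_pos"]))/.025).round(2))
cv2.imwrite(f"pics/{sys.argv[1]}.png",im[...,::-1])
print("pred px tare,print,power",[proj(c,O+B@np.array([-.131,y,.049])).round(1) for y in(-.062,.008,.074)])
E
python3 look.py w4
```

```text
[-145.2  -63.1  121.5] [ 0.203 -0.002 -0.979] [ 0.11283956 -0.15960792  0.50106503] 7.375
tool units to tare top [ 0.05 -0.03  2.95]
pred px tare,print,power [array([325.2, 245.9]), array([325.3, 110.6]), array([325.4, -44. ])]
```

View pics/w4.png

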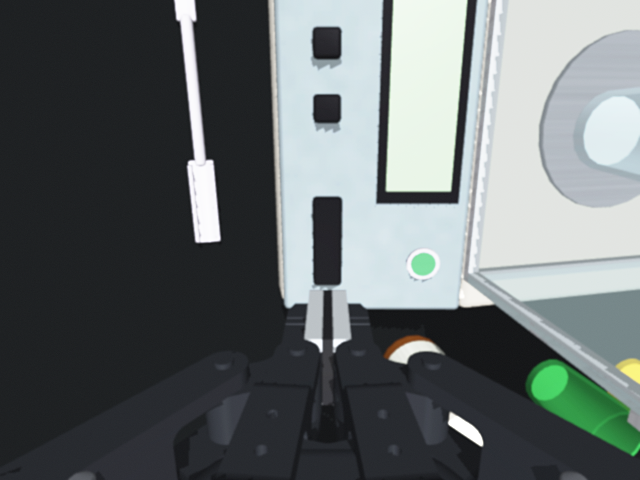

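The tare key is centred at (327,241) against a predicted (325,246), and print is at (327,108), so alignment is within about 2 mm. The jar is near the gripper's side, so I'll check its clearance before descending.

Run:
```python
from h import *
print(bal(cast(cam("side"),346.3,223,.085)), bal(cast(cam("scene"),321.5,294.5,.085)))
```

```text
[ -55.8 -179.7   85. ] [ -58. -178.   85.]
```

The jar is about 118 mm away, so it's clear. Descending to just above the key.

>>> jog_arm(
  targets=[
    [[0.1,0,1.0],[0,0,0],0],
    [[0.1,0,2.0],[0,0,0],0],
    [[0.1,0,2.6],[0,0,0],0],
    [[0.1,0,2.7],[0,0,0],0],
    [[0.1,0,2.7],[0,0,0],0],
  ],
)

```text
time: 8.05
tool_pos: [0.4221, 0.0134, 0.0635]
tool_rot: [0.088, 0.804, 0.585, 0.064]
contact_force: [-0.1, -0.7, -0.1]
gripper_width: 0.001
grasp_force: 0.0
```

>>> jog_arm(
  targets=[
    [[0,0,0.04],[0,0,0],0],
    [[0,0,0.08],[0,0,0],0],
    [[0,0,0.12],[0,0,0],0],
    [[0,0,0.16],[0,0,0],0],
    [[0,0,0.2],[0,0,0],0],
    [[0,0,0.24],[0,0,0],0],
    [[0,0,0.24],[0,0,0],0],
  ],
)

```text
time: 8.93
tool_pos: [0.4219, 0.0132, 0.0556]
tool_rot: [0.087, 0.804, 0.585, 0.063]
contact_force: [-0.6, 0.3, -0.1]
gripper_width: -0.002
grasp_force: 0.0
```

The TCP is about 7 mm too far towards the shield, because the last look was taken before the arm had settled. Correcting sideways while still clear of the key.

>>> jog_arm(
  targets=[
    [[-0.08,-0.28,-0.1],[0,0,0],0],
    [[-0.08,-0.28,-0.1],[0,0,0],0],
    [[-0.08,-0.28,-0.1],[0,0,0],0],
  ],
)

```text
time: 9.3
tool_pos: [0.4144, 0.0136, 0.0568]
tool_rot: [0.088, 0.804, 0.585, 0.064]
contact_force: [0.4, -0.2, -0.1]
gripper_width: -0.005
grasp_force: 0.0
```

```bash
python3 look.py w5
```

```text
[-132.5  -61.9   56.8] [ 0.215  0.    -0.977] [ 0.37234507 -0.17793618 -0.11471182] 9.3
tool units to tare top [-0.01 -0.01  0.32]
pred px tare,print,power [array([326.1, 303.2]), array([326.2, 117.4]), array([ 326.3, -113.1])]
```

View pics/w5.png

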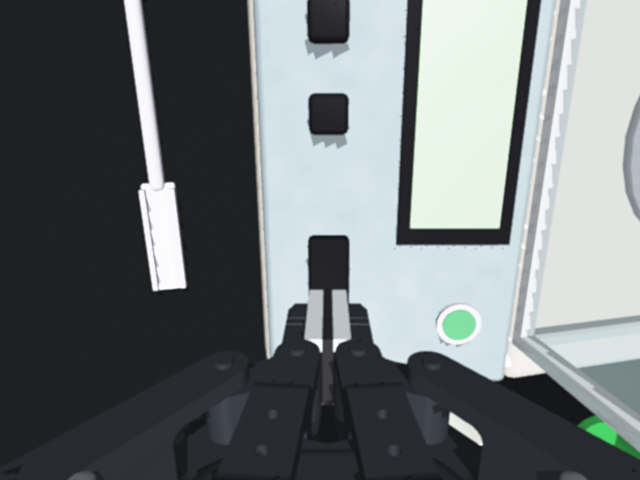

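The fingertips are centred over the tare key (column ~328, key top edge at row 236), and print at (328,114) is well clear. Pressing gently.

>>> jog_arm(
  targets=[
    [[0,0,0.1],[0,0,0],0],
    [[0,0,0.2],[0,0,0],0],
    [[0,0,0.28],[0,0,0],0],
    [[0,0,0.32],[0,0,0],0],
    [[0,0,0.36],[0,0,0],0],
    [[0,0,0.36],[0,0,0],0],
  ],
)

```text
time: 10.1
tool_pos: [0.416, 0.013, 0.0479]
tool_rot: [0.087, 0.804, 0.585, 0.063]
contact_force: [-2.4, 0.4, 3.9]
gripper_width: 0.003
grasp_force: 1.6
```

>>> jog_arm(
  targets=[
    [[0,0,0.03],[0,0,0],0],
    [[0,0,0.06],[0,0,0],0],
    [[0,0,0.06],[0,0,0],0],
    [[0,0,0.06],[0,0,0],0],
  ],
)

```text
time: 10.6
tool_pos: [0.4164, 0.0129, 0.0465]
tool_rot: [0.087, 0.804, 0.585, 0.063]
contact_force: [-4.3, 1.3, 3.8]
gripper_width: 0.001
grasp_force: 2.5
```

The key is about 2.5 mm down at roughly 5.5 N. A touch more for margin, then release.

>>> jog_arm(
  targets=[
    [[0,0,0.02],[0,0,0],0],
    [[0,0,0.02],[0,0,0],0],
    [[0,0,0.02],[0,0,0],0],
  ],
)

```text
time: 10.98
tool_pos: [0.4166, 0.0128, 0.046]
tool_rot: [0.087, 0.804, 0.585, 0.063]
contact_force: [-4.0, 0.3, 4.7]
gripper_width: 0.0
grasp_force: 2.8
```

>>> jog_arm(
  targets=[
    [[0,0,-0.1],[0,0,0],0],
    [[0,0,-0.3],[0,0,0],0],
    [[0,0,-0.7],[0,0,0],0],
    [[0,0,-1.5],[0,0,0],0],
    [[0,0,-3],[0,0,0],0],
    [[0,0,-5],[0,0,0],0],
    [[0,0,-5],[0,0,0],0],
    [[0,0,-5],[0,0,0],0],
  ],
)

```text
time: 11.98
tool_pos: [0.3911, 0.0211, 0.1683]
tool_rot: [0.088, 0.804, 0.585, 0.064]
contact_force: [0.4, 0.9, -0.1]
gripper_width: 0.003
grasp_force: 0.0
```

Run:
```python
from h import *
im,d=grab_frame("side"); print(state()["contact_force"],state()["time"])
cv2.imwrite("pics/s6.png",cv2.resize(im[175:335,200:370,::-1],(637,600)))
```

```text
[-0.63640536  0.72244722  0.08827979] 12.025
```

View pics/s6.png

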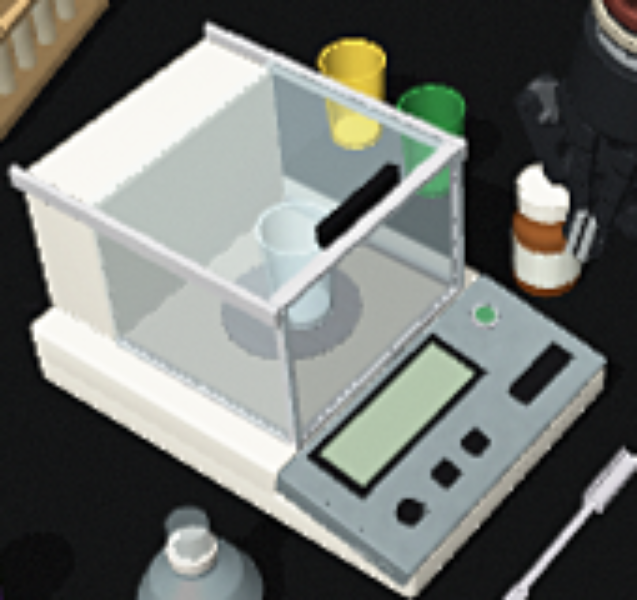

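The roof is shut (bar and front rail unmoved), the tare key is up again, the other keys, beaker and jar are undisturbed, and the arm is clear.

```bash
python3 -c "
from plant import *
print(job_done())"
```

```text
the job is handed in; nothing more can be done
None
```

I slid the roof shut against its stop, pressed the tare key about 3 mm down and let it come back up, then handed the job in at about 12 s; the last picture shows the other keys, beaker and jar undisturbed.

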